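Hang the pulley carrier on the transfer rail and slide it to the index

TASK

Take the carrier with the round pulley off the rack, hook it over the transfer rail under the light bar near the rail's right-hand end (seen from the robot), well to the right of the index wedge, then slide it along the rail, without lifting it off again, until it hangs squarely above the point of the wedge. Let go and leave it hanging still; leave the other carrier and everything else where they are.

Things in the scene. Friction and masses are not known exactly. Their poses are not given: they have to be found in the camera images.
- carrier: Steel hook carrier with a round aluminium pulley, 199 mm tall overall. Origin: where the rail's axis lies when hung, 8 mm below the hook's crown; x = away from the robot, y = along the rail, z = up. Strap 20 mm wide (y). Pulley: 80 mm diameter, axis along x, centre z=-105, x=-16 to +11, lowest point z=-145 mm. 0.28 to 0.46 kg. Starts on the rack, left or right.
- tab (a point): Centre of the carrier's black grip tab, 33 mm above its origin; the tab is 24 mm (x) by 20 mm (y) by 42 mm (z), on top of the hook. Axes as the carrier's.
- mouth (a point): Centre of the hook's mouth, 44 mm below the carrier's origin. The hook is an upside-down U, 28 mm wide inside; far leg short (x=14 to 20, tip z=-26), near leg (x=-18 to -14) down to z=-66, where a step (top z=-62, x=-18 to +8) goes back under the rail to the load. To go on or off the rail: lifted 34 to 54 mm above hung height, moved 45 mm or more along x; then straight down or up.
- other_carrier: Bystander: the same carrier (same frame and hook) but with a flat rectangular black box (80 x 56 x 18 mm) as its load. Also hangs on the rack, about 110 mm beside the first. Leave it.
- rail_mid (a point): Middle of the axis of the transfer rail, a steel bar 16 mm in diameter, 500 mm long, 200 mm above the table; y = along it (left seen from the robot), x = away from the robot, z = up. End posts (22 mm square, 407 mm high) at y=+-250, x=62 mm, with arms 16 mm wide to the rail's ends. Base plate 8 mm thick, x=-20 to +80 mm.
- light_bar (a point): Middle of the near lower edge of the aluminium light bar, 379 mm above the table, which overhangs the rail along its full length, from x=10 to 46 mm of the rail. A gripper pointing straight down over the rail hits it; one whose body leans back about 30 degrees towards the robot passes in front. Axes as rail_mid.
- mark (a point): The mark: the point of the rail's axis straight above the point of the index wedge; 0 to 120 mm left of the rail's middle. Axes as rail_mid.
- wedge_point (a point): Point of the index wedge, at its top face, 26 mm above the table, straight below the rail. The fixed steel wedge is 90 mm long, 36 mm wide, 18 mm high, lies on the near side of the rail and points away from the robot.
- rack_mid (a point): Middle of the axis of the rack's bar, 16 mm in diameter, 250 mm long, 170 mm above the table, on which both carriers start; y = along the bar, x = away from the robot, z = up. End posts (to 180 mm above the table) at y=+-125, x=62 mm, with arms to the bar's ends; nothing is above it.
- duct: Bystander: white plastic duct, about 180 x 70 mm, 36 mm high, lying on the table. Origin under its square part.
- driver: Bystander: screwdriver with black handle, 200 mm long, lying on the table.
- can: Bystander: spray can, 60 mm diameter, 160 mm tall. Origin at the centre of its underside.
- module: Bystander: black ribbed electronic module, 146 x 60 x 41 mm. Origin at the centre of its underside.
Things that resemble listed ones, but are neither listed nor needed, are in the scene too. Leave any purple look-alike of the carrier alone.

How it is judged (in metres and radians):
On the way, in this order (a step that is already met when the one before it is completed fails the run):
1. the pulley carrier is hooked on the rail (crown down on it within 6 mm), at least 60 mm to the right of the mark (x of carrier in the frame of rail_mid between -0.007 and 0.007 m and z of carrier in the frame of rail_mid between -0.006 and 0.006 m and angle between carrier's own z axis and vertical below 0.17 rad and angle between the y axis of carrier and the y axis of rail_mid, either way round below 0.2 rad and y of carrier in the frame of mark below -0.06 m and y of carrier in the frame of rail_mid above -0.24 m), for 0.2 s.
2. it has been slid along the rail to within 12 mm of the mark, still hooked (x of carrier in the frame of rail_mid between -0.007 and 0.007 m and z of carrier in the frame of rail_mid between -0.006 and 0.006 m and angle between carrier's own z axis and vertical below 0.17 rad and angle between the y axis of carrier and the y axis of rail_mid, either way round below 0.2 rad and y of carrier in the frame of mark between -0.012 and 0.012 m), for 0.2 s.
At the end, for the whole second after the job is handed in: The pulley carrier hangs on the transfer rail, hook seated (its origin within 7 mm across and 6 mm in height of the rail's axis), upright within 10 degrees, square to the rail within 11 degrees, within 12 mm of the mark along the rail, released and at rest (all of step 2 and linear speed of carrier below 0.03 m/s and angular speed of carrier below 0.4 rad/s); the robot touches nothing.
It fails at once if the pulley carrier is off the rail (raised more than 15 mm) above it within 50 mm of the mark: it must be slid there, not lifted there (z of carrier in the frame of rail_mid between 0.015 and 0.12 m and x of carrier in the frame of rail_mid between -0.04 and 0.04 m and y of carrier in the frame of mark between -0.05 and 0.05 m).
It fails at once if the other carrier or another bystander is displaced by more than 30 mm (distance of any of other_carrier, duct, driver, can, module from where it was at the start of the episode above 0.03 m).
It also fails if it takes over 56 s, if anything falls off the work surface, if the arm or the gripper's body presses on something with over 40 N, if the wrist force passes 120 N, or if a joint passes its speed limit or range.

ROBOT

A 6-joint arm with a two-finger parallel gripper is mounted at the origin on the work surface. World frame = base frame: x ahead of the robot, y to its left, z up, the work surface at z = 0. Lengths are in m, angles in degrees, forces in N, time in s.
With the tool pointing down it reaches from about 0.4 to 0.825 m from the base axis. Payload 7 kg.
Tool frame: the origin (TCP) lies midway between the tips of the shut fingers; the grasp point (between the pads) lies ctrl.grasp_offset behind it (ctrl.grasp_offset is the distance from the TCP to the grasp point, in m); z points along the fingers, y is the line along which they close (so a half turn about z gives the same grasp; the last joint's range is limited). The gripper opens to 88 mm and grips with 3 to 60 N. Pads are 19 mm wide; open, the fingers measure 130 mm over their backs; the gripper's body (78 mm by 193 mm) begins 47 mm behind the grasp point.
Start: joints at [80.105, 20.546, 0.682, 0, -70.136, -16.507], TCP at [0.3, 0.605, 0.199] pointing down, gripper open.
Joint ranges: [-176.03, 176.03], [-82.01, 121.73], [-58.28, 71.71], [-173.87, 95.51], [-174.79, -0.11], [-173.66, 173.66]. Speed limits (degrees/s): [136.94, 136.94, 172.46, 180, 180, 180].

INTERFACE

Orientations are given as [roll, pitch, yaw] about the fixed x, y, z axes, in that order (R = Rz(yaw) Ry(pitch) Rx(roll)).
In Python, from plant import ctrl gives the robot as it stands. The module is installed in compiled form; this text tells all that it offers.
- The arm moves only by the tool send_rows, never from a script. Its argument "increments" is a list that holds one entry, the list of rows, each a list of 4 numbers: the shift along the world's x, y, z normalised to -1 to 1, where 1 is 0.2 m, then the turn about the world's z normalised to -1 to 1, where 1 is 1.5 rad. In form: [[[x, y, z, roll], ...]]. A call has 1 to 12 rows; each row is the pose to reach, as a shift and turn from the pose commanded when the call began; what a row does not reach only later rows make up. A row lasts 1/8 s, in which the tool goes at most 62.5 mm and 10.7 degrees, less where a joint would pass 70% of its speed; a pose out of reach is approached as far as the arm can. A call with a number of a shift or a turn outside -1 to 1 is refused whole. A call with a gripper value outside its range is refused whole. "jaw" is the opening, from 0 (shut) to 1 (fully open), set as the call begins (left out, the last holds). The fingers move at their own pace and stop on an object; the grip force is fixed at half the most. Time passes only in rows, so rows that repeat a pose let the fingers close. It gives the time, the measured TCP pose, the force, the opening and the grip force at its end, in the units of the state.
- ctrl.get_obs(): the state, without advancing time (a new reading comes with each control period).
- ctrl.snapshot(name): name is "scene" or "top" or "wrist"; returns the picture (480x640x3 uint8, red, green, blue); there is no depth.
- ctrl.calibration(name): a dict with "mtx" (3x3 intrinsics, pixels), "eye" and "attitude" of the camera in the world. Camera axes: x right, y up, looking along -z (the intrinsics and any distortion apply to the point x, -y, -z); pixel columns grow to the right and rows downward; lengths in m; the calibration is good to about 2 mm. A picture is of the moment at which its call begins: read the wrist's pose just before it. calibration takes no time and is no camera call; for the wrist camera it gives the pose at the moment of the call.
- ctrl.close_job(): hands the job in; it is judged then, once.
Trained networks look in the newest picture that a camera, given by its name, has taken for a name from the list of things; names that differ only in an ending like _2 or _b are one class to them, and where a whole thing is asked for, a point or a joint stands for the part that bears it (a point fixed in the world has none). Each returns a list of dicts, best first, with "conf" (0 to 1); they miss things now and then, are a little off and sometimes report something else, mostly with a low value. They report only what shows in the picture. A call takes as long as a camera call. They do not tell look-alikes from the thing itself.
- ctrl.trace(thing, camera): "mask" (480x640 bool, what is visible of it) and "bbox" ([left, top, right, bottom] in pixels, round what is visible of it).
- ctrl.spot_point(thing, camera): "pixel" ([row, column] in pixels: a listed point, or the origin of a listed thing).
The state is a dict: "clock": time; "joint_pos": joint angles; "qvel": joint speeds; "tau": joint torques, N m; "tool_pos": TCP position; "orientation": TCP orientation; "force": force on the tool from outside, world axes, zero at the start; "moment": the same for the moment, N m; "opening": finger opening in m; "gripper_force": force on a finger pad.
Only numpy, scipy, OpenCV 4.12 (cv2) and the standard library are available. Lean on these libraries where they do the work, as an engineer would, in place of code of your own. Each camera call takes 0.05 s, during which the arm holds its last target. There are 200 camera calls.

## Working session

There is one attempt and no reset: what is moved stays moved. The work goes in short steps, Python scripts to look and compute and a tool call to move; the robot and the scene stay as the last step left them, time stands still between calls to the robot, and variables do not carry over. Pictures are saved under pics/ and viewed, at most 13 in all, crops included, and the job is handed in when it is done.

Besides the shell and the picture viewer there is one more tool, called by a JSON object that holds its "name" and its "arguments". send_rows: Moves the arm, as the interface text tells. Its arguments: {"type":"object","properties":{"increments":{"type":"array"},"jaw":{"type":"number"}},"required":["increments"]}

```bash
mkdir -p pics; cat > h.py <<'E'
import numpy as np,cv2
from plant import ctrl
from scipy.spatial.transform import Rotation as R
def cal(n):
    c=ctrl.calibration(n); return c
def att(c):
    a=np.array(c['attitude'],float)
    return a if a.shape==(3,3) else R.from_euler('xyz',a,degrees=True).as_matrix()
def ray(c,px): # px=[row,col]
    K=np.array(c['mtx']); d=np.linalg.inv(K)@[px[1],px[0],1]
    d=np.array([d[0],-d[1],-d[2]]); return np.array(c['eye']),att(c)@d
def onz(c,px,z):
    e,d=ray(c,px); return e+d*(z-e[2])/d[2]
def proj(c,P):
    p=att(c).T@(np.array(P)-c['eye']); q=np.array(c['mtx'])@[p[0],-p[1],-p[2]]; return q[1]/q[2],q[0]/q[2]
def tri(rs):
    A=np.zeros((3,3));b=np.zeros(3)
    for e,d in rs:
        d=d/np.linalg.norm(d);M=np.eye(3)-np.outer(d,d);A+=M;b+=M@e
    return np.linalg.solve(A,b)
E
python3 - <<'E'
from h import *
np.set_printoptions(precision=4,suppress=True)
o=ctrl.get_obs();print(o)
for n in('scene','top','wrist'):
    im=ctrl.snapshot(n);cv2.imwrite(f'pics/{n}0.png',im[:,:,::-1]);c=cal(n);print(n,c)
    for t in 'carrier other_carrier tab rail_mid light_bar mark wedge_point rack_mid'.split():
        r=ctrl.spot_point(t,n);print(t,[(np.round(x['pixel'],1).tolist(),round(x['conf'],2)) for x in r[:4]])
E
```

```text
{'clock': 0.0, 'joint_pos': array([ 80.1069,  20.5904,   0.634 ,  -0.0203, -70.1354, -16.5056]), 'qvel': array([-0.0033,  0.0706,  0.0462, -0.0416, -0.013 ,  0.04  ]), 'tau': array([  0.0019, -58.2718,  29.3054,   6.997 ,   0.0067,  -0.0002]), 'tool_pos': array([0.2999, 0.6041, 0.1985]), 'orientation': array([179.9065,  -0.0078, -26.4056]), 'force': array([ 0.3432, -0.1172,  0.1513]), 'moment': array([0.0535, 0.0265, 0.0181]), 'gripper_force': 0.0, 'opening': 0.08783924263652025}
scene {'mtx': array([[614.1997,   0.    , 314.9457],
       [  0.    , 614.1997, 235.9089],
       [  0.    ,   0.    ,   1.    ]]), 'eye': array([1.42  , 0.9557, 1.1962]), 'attitude': array([ 53.6497,   1.2497, 131.5827])}
carrier [([202.1, 277.9], 0.66), ([190.3, 219.2], 0.59)]
other_carrier [([212.3, 224.6], 0.65)]
tab [([200.8, 288.6], 0.69), ([183.0, 220.0], 0.47)]
rail_mid [([271.4, 272.5], 0.84)]
light_bar [([214.9, 263.9], 0.86)]
mark [([214.7, 263.4], 0.54), ([182.7, 221.5], 0.41), ([283.0, 329.4], 0.19)]
wedge_point []
rack_mid []
top {'mtx': array([[529.9247,   0.    , 319.1911],
       [  0.    , 529.9247, 244.2346],
       [  0.    ,   0.    ,   1.    ]]), 'eye': array([0.2113, 0.0299, 1.4313]), 'attitude': array([  9.9272,   0.0007, -91.0918])}
carrier [([347.0, 470.8], 0.82), ([250.6, 488.2], 0.63)]
other_carrier []
tab [([358.8, 463.1], 0.84), ([250.2, 486.1], 0.59)]
rail_mid []
light_bar [([139.8, 300.3], 0.56)]
mark []
wedge_point [([189.8, 294.5], 0.67), ([272.8, 227.9], 0.31)]
rack_mid [([238.8, 467.0], 0.88)]
wrist {'mtx': array([[427.8626,   0.    , 320.8373],
       [  0.    , 427.8626, 241.7167],
       [  0.    ,   0.    ,   1.    ]]), 'eye': array([0.3705, 0.5702, 0.3852]), 'attitude': array([ -16.8937,   -0.0103, -116.3665])}
carrier []
other_carrier []
tab []
rail_mid []
light_bar []
mark []
wedge_point []
rack_mid []
```

```bash
python3 - <<'E'
from h import *
a=cv2.imread('pics/scene0.png');b=cv2.imread('pics/top0.png')
cv2.imwrite('pics/scene0c.png',cv2.resize(a[120:400,130:530],(800,560),interpolation=3))
cv2.imwrite('pics/top0c.png',cv2.resize(b[80:440,120:600],(800,600),interpolation=3))
E
```

```text
(no output)
```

View pics/scene0c.png

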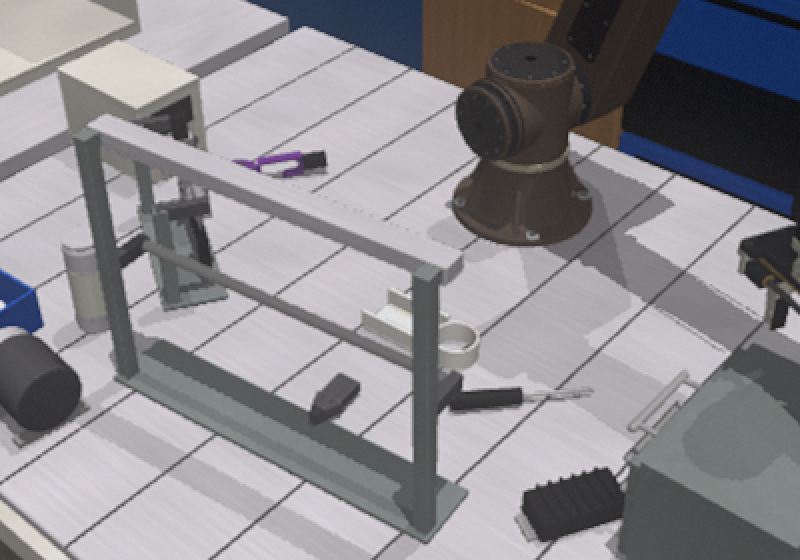

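View pics/top0c.png

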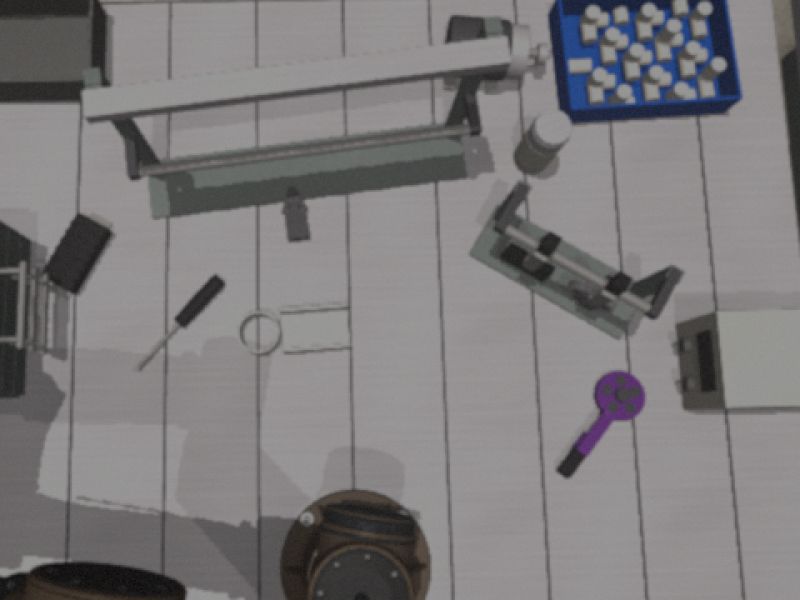

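The top view shows the rack at px rows ~195–280, cols ~405–530, with two black tabs. Candidates for the pulley carrier, as (row, col):
- **Tab at about (226, 449):** has a black box as its load, so it is the other carrier.
- **Tab at about (250, 491):** has a round grey load, so it is the pulley carrier.
- **Purple look-alike at (347, 470):** lying on the table, to be left alone.

Next I'll check this in a close crop and measure the rail and rack.

```bash
python3 - <<'E'
from h import *
np.set_printoptions(precision=4,suppress=True)
b=cv2.imread('pics/top0.png');a=cv2.imread('pics/scene0.png')
L=cv2.resize(b[180:290,390:540],(600,440),interpolation=3)
S=cv2.resize(a[155:285,180:260],(200,325),interpolation=3)
out=np.zeros((440,800,3),np.uint8);out[:,:600]=L;out[:325,600:]=S
cv2.imwrite('pics/rack0.png',out)
o=ctrl.get_obs();print(ctrl.grasp_offset)
T=cal('top');S=cal('scene')
for nm,px,z in [('railR',(180.8,205.8),.2),('railL',(158,402),.2),('wedge',(193,295),.026),('wedge_net',(189.8,294.5),.026),('rackmid',(238.8,467),.17),('tabP',(250.2,488),.22),('tabO',(225.8,449),.22)]:
    P=onz(T,px,z);print(nm,P,np.array(proj(S,P)))
print('scene railmid',onz(S,(271.4,272.5),.2),'lb',onz(S,(214.9,263.9),.379),'wedge',onz(S,(330,285),.026))
print('lb top',onz(T,(139.8,300.3),.379))
E
```

```text
0.0188
railR [0.5871 0.296  0.2   ] [309.1941 349.4483]
railL [ 0.6354 -0.1793  0.2   ] [240.8884 202.5234]
wedge [0.6009 0.0888 0.026 ] [325.1051 285.4847]
wedge_net [0.6099 0.09   0.026 ] [327.158 283.48 ]
rackmid [ 0.4385 -0.3323  0.17  ] [200.1805 220.9589]
tabP [ 0.4018 -0.3648  0.22  ] [177.9746 221.1301]
tabO [ 0.4611 -0.278   0.22  ] [195.6095 225.48  ]
scene railmid [0.6049 0.059  0.2   ] lb [0.6158 0.057  0.379 ] wedge [0.615  0.1005 0.026 ]
lb top [0.6175 0.0616 0.379 ]
```

View pics/rack0.png

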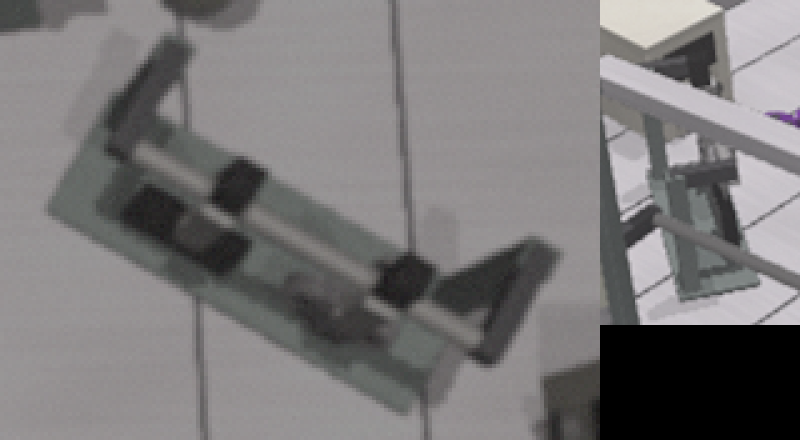

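{"name": "send_rows", "arguments": {"increments": [[[0,0,0.3,0],[0,0,0.6,0],[0,0,0.8,0.05]]], "jaw": 1}}

```text
clock: 1.72
tool_pos: [0.3005, 0.6049, 0.3631]
orientation: [-179.8, 0.0, -22.0]
force: [-0.1, 1.0, 0.2]
opening: 0.0876
gripper_force: 0.0
```

The close crop confirms it: the right tab, crop (405, 278), carries the grey round pulley. The left tab, crop (240, 185), carries the black box. The rows can only turn about the vertical, so I'll go up near the rack and see how the arm behaves at its reach limit.

{"name": "send_rows", "arguments": {"increments": [[[0.1,-0.25,0,-0.05],[0.2,-0.5,0,-0.1],[0.3,-0.75,0,-0.14],[0.4,-1,0,-0.14]]]}}

```text
clock: 2.22
tool_pos: [0.3805, 0.4029, 0.3597]
orientation: [-180.0, 0.0, -34.2]
force: [1.6, 0.6, 0.8]
opening: 0.0878
gripper_force: 0.0
```

{"name": "send_rows", "arguments": {"increments": [[[0.1,-0.25,0,0],[0.2,-0.5,0,0],[0.3,-0.75,0,0],[0.3,-1,0,0]]]}}

```text
clock: 2.72
tool_pos: [0.4407, 0.2028, 0.3592]
orientation: [180.0, -0.0, -34.2]
force: [1.3, 0.3, -0.4]
opening: 0.0874
gripper_force: 0.0
```

{"name": "send_rows", "arguments": {"increments": [[[0,-0.25,0,0],[0,-0.5,0,0],[0,-0.75,0,0],[0,-1,0,0]]]}}

```text
clock: 3.22
tool_pos: [0.4398, 0.003, 0.3599]
orientation: [-179.9, -0.0, -34.1]
force: [0.8, -0.4, 0.4]
opening: 0.0877
gripper_force: 0.0
```

{"name": "send_rows", "arguments": {"increments": [[[0,-0.25,0.25,0],[0,-0.5,0.5,0],[0,-0.75,0.75,0],[0,-1,1,0],[0,-1,1,0]]]}}

```text
clock: 3.85
tool_pos: [0.4398, -0.1975, 0.5618]
orientation: [-179.9, -0.1, -34.2]
force: [-0.0, 0.4, -0.4]
opening: 0.0875
gripper_force: 0.0
```

{"name": "send_rows", "arguments": {"increments": [[[0,-0.2,0.25,0],[0,-0.4,0.5,0],[0,-0.55,0.75,0],[0,-0.55,1,0],[0,-0.55,1,0]]]}}

```text
clock: 4.47
tool_pos: [0.429, -0.298, 0.7296]
orientation: [179.6, -0.7, -34.2]
force: [1.2, -0.9, 0.6]
opening: 0.0873
gripper_force: 0.0
```

{"name": "send_rows", "arguments": {"increments": [[[0,0,0.25,0],[0,0,0.5,0],[0,0,0.75,0],[0,0,1,0],[0,0,1,0]]]}}

```text
clock: 5.1
tool_pos: [0.3799, -0.2651, 0.77]
orientation: [179.2, -3.0, -34.1]
force: [-0.7, 0.2, -0.0]
opening: 0.0875
gripper_force: 0.0
```

{"name": "send_rows", "arguments": {"increments": [[[0,0,0,0],[0,0,0,0]]]}}

```text
clock: 5.35
tool_pos: [0.3813, -0.2656, 0.7688]
orientation: [179.1, -2.8, -34.1]
force: [0.1, -0.5, -0.2]
opening: 0.0878
gripper_force: 0.0
```

{"name": "send_rows", "arguments": {"increments": [[[0.8,-0.5,0,0],[0.8,-0.5,0,0],[0.8,-0.5,0,0],[0.8,-0.5,0,0]]]}}

```text
clock: 5.85
tool_pos: [0.504, -0.3412, 0.6994]
orientation: [178.6, -4.8, -34.1]
force: [0.3, 0.5, -0.2]
opening: 0.0875
gripper_force: 0.0
```

{"name": "send_rows", "arguments": {"increments": [[[0,0,-0.3,0],[0,0,-0.6,0],[0,0,-1,0],[0,0,-1,0]]]}}

```text
clock: 6.35
tool_pos: [0.5002, -0.3397, 0.5014]
orientation: [178.7, -5.1, -34.1]
force: [0.9, -0.1, 0.7]
opening: 0.0874
gripper_force: 0.0
```

The reached pose, tilt included, becomes the new reference. Reaching past the limit repeatedly should therefore ratchet up the lean.

{"name": "send_rows", "arguments": {"increments": [[[1,-0.68,1,0],[1,-0.68,1,0],[1,-0.68,1,0],[1,-0.68,1,0],[1,-0.68,1,0],[1,-0.68,1,0]]]}}

```text
clock: 7.1
tool_pos: [0.6288, -0.4279, 0.6069]
orientation: [178.2, -8.1, -34.0]
force: [-0.0, 1.0, 0.9]
opening: 0.0876
gripper_force: 0.0
```

{"name": "send_rows", "arguments": {"increments": [[[1,-0.68,1,0],[1,-0.68,1,0],[1,-0.68,1,0]]]}}

```text
clock: 7.48
tool_pos: [0.6537, -0.4464, 0.602]
orientation: [177.8, -11.1, -33.9]
force: [-0.1, 0.4, -0.2]
opening: 0.0875
gripper_force: 0.0
```

{"name": "send_rows", "arguments": {"increments": [[[1,-0.68,0,0],[1,-0.68,0,0],[1,-0.68,0,0]]]}}

```text
clock: 7.85
tool_pos: [0.7313, -0.5002, 0.5312]
orientation: [177.4, -13.7, -33.8]
force: [0.1, 0.2, 0.4]
opening: 0.0873
gripper_force: 0.0
```

{"name": "send_rows", "arguments": {"increments": [[[1,-0.1,1,0],[1,-0.1,1,0]]]}}

```text
clock: 8.1
tool_pos: [0.7573, -0.4742, 0.5531]
orientation: [177.0, -16.9, -33.6]
force: [0.2, 0.8, 0.7]
opening: 0.0875
gripper_force: 0.0
```

{"name": "send_rows", "arguments": {"increments": [[[1,-0.4,1,0],[1,-0.4,1,0]]]}}

```text
clock: 8.35
tool_pos: [0.7779, -0.4716, 0.5672]
orientation: [176.7, -20.1, -33.4]
force: [0.7, 0.2, 1.1]
opening: 0.0877
gripper_force: 0.0
```

{"name": "send_rows", "arguments": {"increments": [[[1,-0.4,1,0],[1,-0.4,1,0]]]}}

```text
clock: 8.6
tool_pos: [0.799, -0.4719, 0.5789]
orientation: [176.4, -23.3, -33.2]
force: [0.3, 0.1, -0.7]
opening: 0.0876
gripper_force: 0.0
```

{"name": "send_rows", "arguments": {"increments": [[[0.7,0.5,1,0],[0.7,0.5,1,0]]]}}

```text
clock: 8.85
tool_pos: [0.8175, -0.4071, 0.6162]
orientation: [176.3, -25.9, -33.1]
force: [-0.6, -0.2, -0.0]
opening: 0.0879
gripper_force: 0.0
```

{"name": "send_rows", "arguments": {"increments": [[[1,0.3,1,0],[1,0.3,1,0]]]}}

```text
clock: 9.1
tool_pos: [0.8461, -0.3628, 0.6358]
orientation: [176.4, -29.0, -32.8]
force: [0.4, -0.7, 0.0]
opening: 0.0877
gripper_force: 0.0
```

{"name": "send_rows", "arguments": {"increments": [[[1,0,1,0],[1,0,1,0]]]}}

```text
clock: 9.35
tool_pos: [0.871, -0.3454, 0.6504]
orientation: [176.5, -32.3, -32.6]
force: [-0.4, 0.7, 0.5]
opening: 0.0875
gripper_force: 0.0
```

{"name": "send_rows", "arguments": {"increments": [[[-0.3,0,0,0],[-0.6,0,0,0],[-0.9,0,-0.2,0],[-1,0,-0.3,0]]]}}

```text
clock: 9.85
tool_pos: [0.6673, -0.3465, 0.5911]
orientation: [176.6, -32.4, -32.7]
force: [0.5, -0.2, 0.3]
opening: 0.0875
gripper_force: 0.0
```

{"name": "send_rows", "arguments": {"increments": [[[-0.25,0,-0.1,0],[-0.5,0,-0.25,0],[-0.75,0,-0.4,0],[-1,0,-0.6,0]]]}}

```text
clock: 10.35
tool_pos: [0.4697, -0.3463, 0.4708]
orientation: [176.5, -32.3, -32.6]
force: [-0.8, -0.2, 0.5]
opening: 0.0877
gripper_force: 0.0
```

{"name": "send_rows", "arguments": {"increments": [[[-0.25,0,-0.2,0],[-0.5,0,-0.4,0],[-0.6,0.1,-0.5,0],[-0.6,0.1,-0.5,0]]]}}

```text
clock: 10.85
tool_pos: [0.349, -0.3256, 0.3697]
orientation: [176.5, -32.2, -32.6]
force: [-0.1, -0.7, -0.1]
opening: 0.0875
gripper_force: 0.0
```

```bash
python3 - <<'E'
from h import *
np.set_printoptions(precision=4,suppress=True)
o=ctrl.get_obs();print(o['tool_pos'],o['orientation'],o['joint_pos'])
M=R.from_euler('xyz',o['orientation'],degrees=True).as_matrix();print(M)
im=ctrl.snapshot('wrist');c=cal('wrist');cv2.imwrite('pics/w1.png',im[:,:,::-1])
print(c['eye'],c['attitude'])
for t in 'carrier other_carrier tab rack_mid'.split():
    r=ctrl.spot_point(t,'wrist');print(t,[(np.round(x['pixel'],1).tolist(),round(x['conf'],2)) for x in r[:4]])
    if t in('tab','rack_mid'):
        for x in r: print(onz(c,x['pixel'],.203 if t=='tab' else .17))
for n,P in[('P',[.402,-.365,.203]),('O',[.461,-.278,.203])]:print(n,proj(c,P))
E
```

```text
[ 0.349  -0.3256  0.3697] [176.5255 -32.1718 -32.6139] [ -3.6729 -27.3585 -39.0347  22.766  -53.2906  50.3952]
[[ 0.713  -0.5652  0.415 ]
 [-0.4562 -0.8234 -0.3375]
 [ 0.5325  0.0513 -0.8449]]
[ 0.3295 -0.2985  0.57  ] [  15.4145   -2.9524 -124.3846]
carrier [([245.8, 319.1], 0.74)]
other_carrier [([249.4, 200.5], 0.96)]
tab [([235.4, 316.8], 0.59)]
[ 0.4093 -0.3716  0.203 ]
rack_mid [([249.1, 259.5], 0.92)]
[ 0.4355 -0.3246  0.17  ]
P (np.float64(245.9322283794153), np.float64(315.2634500845264))
O (np.float64(244.83525011235074), np.float64(195.26721038698074))
```

View pics/w1.png

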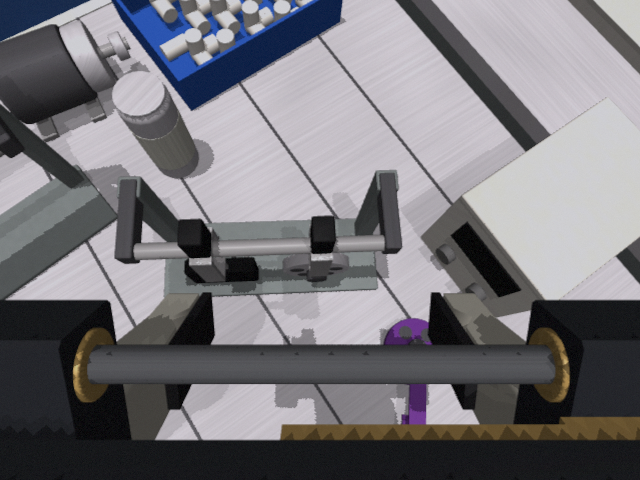

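The wrist view shows the pulley carrier's tab at about (234, 323) with the grey pulley under it at (265, 315). The other carrier's tab is at (237, 195), and the bar runs from (250, 140) to (243, 385).

```bash
python3 - <<'E'
from h import *
np.set_printoptions(precision=4,suppress=True)
o=ctrl.get_obs();c=cal('wrist');T=cal('top')
l=onz(c,(250,140),.17);r=onz(c,(243,385),.17);print(l,r,np.linalg.norm(l-r))
y=(l-r)[:2];y/=np.linalg.norm(y);psi=np.degrees(np.arctan2(-y[0],y[1]));x=np.array([y[1],-y[0]]);print('psi',psi)
tb=onz(c,(234,323.5),.203);to=onz(c,(237,195),.203);print('tab',tb,to,'sep',np.linalg.norm(tb-to))
for q in(tb,to):print('in rack frame x,y',(q[:2]-r[:2])@x,(q[:2]-r[:2])@y)
print('top tri', tri([ray(c,(234,323.5)),ray(T,(250.2,490))]))
og=r[:2]+y*((tb[:2]-r[:2])@y)
M=R.from_euler('xyz',o['orientation'],degrees=True).as_matrix();z=M[:,2]
G=np.r_[og,.203];tcp=G+ctrl.grasp_offset*z
print('grasp',G,'tcp target',tcp,'hover',tcp-.1*z,'delta hover/.2',(tcp-.1*z-o['tool_pos'])/.2,'final step',.1*z/.2)
ty=-M[:,1];print('tooly yaw',np.degrees(np.arctan2(-ty[0],ty[1])))
E
```

```text
[ 0.4986 -0.2311  0.17  ] [ 0.3747 -0.4299  0.17  ] 0.2343090035607896
psi -31.92960544313587
tab [ 0.4086 -0.3778  0.203 ] [ 0.469  -0.2817  0.203 ] sep 0.11343307003325347
in rack frame x,y 0.0012397991994907327 0.06223672716384991
in rack frame x,y 0.001672475927919928 0.17566897199757286
top tri [ 0.4072 -0.3775  0.199 ]
grasp [ 0.4076 -0.3771  0.203 ] tcp target [ 0.4154 -0.3835  0.1871] hover [ 0.3739 -0.3497  0.2716] delta hover/.2 [ 0.1073 -0.1176 -0.5006] final step [ 0.2076 -0.1689 -0.4223]
tooly yaw -34.452568124536214
```

{"name": "send_rows", "arguments": {"increments": [[[0.06,-0.06,-0.23,0.03],[0.12,-0.12,-0.46,0.03],[0.12,-0.12,-0.46,0.03]]], "jaw": 1}}

```text
clock: 11.48
tool_pos: [0.3741, -0.3505, 0.2748]
orientation: [176.4, -31.7, -30.1]
force: [0.3, -0.8, 0.1]
opening: 0.0874
gripper_force: 0.0
```

{"name": "send_rows", "arguments": {"increments": [[[0.07,-0.06,-0.14,0],[0.14,-0.11,-0.28,0],[0.21,-0.17,-0.42,0],[0.21,-0.17,-0.42,0],[0.21,-0.17,-0.42,0]]]}}

```text
clock: 12.1
tool_pos: [0.4183, -0.3845, 0.1968]
orientation: [176.4, -32.3, -30.0]
force: [0.6, 0.2, -0.4]
opening: 0.0875
gripper_force: 0.0
```

```bash
python3 - <<'E'
from h import *
im=ctrl.snapshot('wrist');cv2.imwrite('pics/w2.png',im[:,:,::-1]);o=ctrl.get_obs();print(o['tool_pos'],o['orientation'],o['force'])
c=cal('wrist')
for t in 'tab other_carrier'.split():
    print(t,[(np.round(x['pixel'],1).tolist(),round(x['conf'],2)) for x in ctrl.spot_point(t,'wrist')[:3]])
print(proj(c,[.4076,-.3771,.203]))
E
```

```text
[ 0.41853162 -0.38429997  0.19716746] [176.47352195 -32.32008625 -29.97940695] [0.21507747 0.92492396 0.26676009]
tab [([321.8, 320.0], 0.86)]
other_carrier []
(np.float64(313.716895420709), np.float64(321.55404540402367))
```

View pics/w2.png

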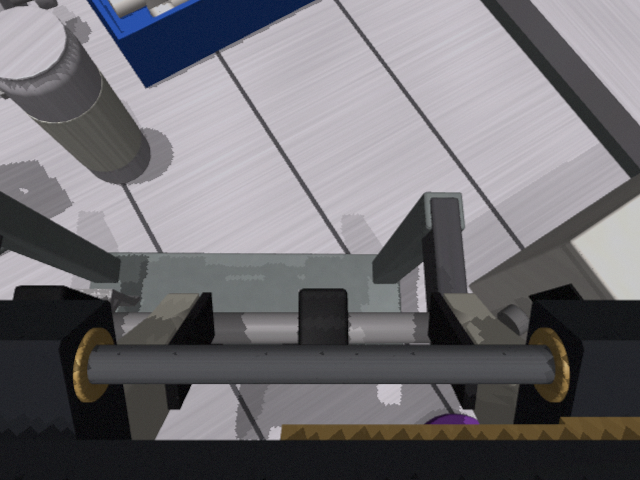

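The tab (cols 299–347) sits midway between the fingers (cols 210 and 432), so I'll close.

{"name": "send_rows", "arguments": {"increments": [[[0,0,0,0],[0,0,0,0],[0,0,0,0],[0,0,0,0],[0,0,0,0],[0,0,0,0]]], "jaw": 0}}

```text
clock: 13.0
tool_pos: [0.4176, -0.3839, 0.1949]
orientation: [176.5, -32.2, -30.0]
force: [-0.4, -0.2, 0.5]
opening: 0.0331
gripper_force: 0.0
```

{"name": "send_rows", "arguments": {"increments": [[[0,0,0,0],[0,0,0,0],[0,0,0,0],[0,0,0,0]]]}}

```text
clock: 13.5
tool_pos: [0.4175, -0.384, 0.195]
orientation: [176.5, -32.2, -30.0]
force: [-0.4, -0.9, -0.5]
opening: 0.0196
gripper_force: 29.9
```

{"name": "send_rows", "arguments": {"increments": [[[0,0,0.07,0],[0,0,0.14,0],[0,0,0.22,0],[0,0,0.22,0]]]}}

```text
clock: 14.0
tool_pos: [0.4181, -0.3837, 0.2396]
orientation: [176.5, -32.2, -30.0]
force: [0.8, -0.6, -2.7]
opening: 0.0193
gripper_force: 29.9
```

{"name": "send_rows", "arguments": {"increments": [[[-0.05,0.03,0,0],[-0.1,0.06,0,0],[-0.15,0.09,0,0],[-0.2,0.12,0,0],[-0.25,0.16,0,0],[-0.31,0.19,0,0],[-0.31,0.19,0,0]]]}}

```text
clock: 14.88
tool_pos: [0.3548, -0.3454, 0.2392]
orientation: [176.5, -32.2, -30.0]
force: [0.5, -0.6, -3.0]
opening: 0.0191
gripper_force: 29.9
```

```bash
python3 - <<'E'
from h import *
np.set_printoptions(precision=4,suppress=True)
o=ctrl.get_obs();print(o['tool_pos'],o['orientation'],o['joint_pos'],o['opening'])
for n in('scene','top'):
    im=ctrl.snapshot(n);cv2.imwrite(f'pics/{n}3.png',im[:,:,::-1])
    for t in 'carrier other_carrier rail_mid wedge_point mark light_bar'.split():
        print(n,t,[(np.round(x['pixel'],1).tolist(),round(x['conf'],2)) for x in ctrl.spot_point(t,n)[:3]])
a=cv2.imread('pics/scene3.png');b=cv2.imread('pics/top3.png')
out=np.zeros((600,800,3),np.uint8);out[:300]=cv2.resize(a[130:298,130:578],(800,300),interpolation=3);out[300:]=cv2.resize(b[130:310,120:600],(800,300),interpolation=3)
cv2.imwrite('pics/v3.png',out)
E
```

```text
[ 0.3548 -0.3454  0.2392] [176.5196 -32.2201 -29.979 ] [-12.4928 -20.6813 -53.5044  26.1121 -29.6621  51.8323] 0.019117493736549866
scene carrier []
scene other_carrier [([210.5, 224.2], 0.48)]
scene rail_mid [([275.1, 275.9], 0.82)]
scene wedge_point [([327.4, 285.2], 0.89)]
scene mark []
scene light_bar [([319.7, 391.3], 0.65), ([214.4, 262.3], 0.62)]
top carrier [([278.2, 478.4], 0.6)]
top other_carrier [([228.6, 443.6], 0.91), ([273.7, 230.6], 0.28)]
top rail_mid [([274.5, 226.8], 0.16)]
top wedge_point [([188.8, 294.9], 0.69)]
top mark []
top light_bar [([139.5, 299.0], 0.57)]
```

View pics/v3.png

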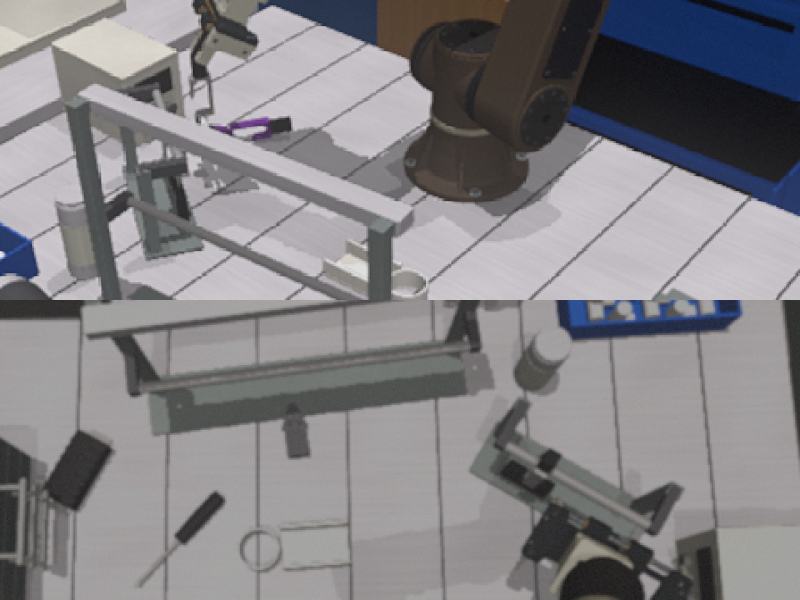

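The pulley carrier is off the rack, with the hook visible at crop (205, 90). The other carrier still hangs at crop (540, 465). I'll carry it high over the rack to a spot in front of the rail's right part.

{"name": "send_rows", "arguments": {"increments": [[[0,0,0.2,0],[0,0,0.4,0],[0,0,0.6,0],[0,0,0.8,0],[0,0,1,0],[0,0,1,0]]]}}

```text
clock: 16.32
tool_pos: [0.3568, -0.3463, 0.4429]
orientation: [176.6, -32.5, -30.0]
force: [0.8, -0.2, -4.1]
opening: 0.0196
gripper_force: 29.9
```

{"name": "send_rows", "arguments": {"increments": [[[0.05,0.15,0,0.05],[0.1,0.3,0,0.1],[0.15,0.45,0,0.15],[0.2,0.6,0,0.2],[0.25,0.8,0,0.26],[0.3,1,0,0.32],[0.3,1,0,0.38],[0.3,1,0,0.44],[0.3,1,0,0.44]]]}}

```text
clock: 17.45
tool_pos: [0.4155, -0.1465, 0.4382]
orientation: [176.6, -32.1, 7.6]
force: [-0.4, -1.3, -2.2]
opening: 0.0193
gripper_force: 29.9
```

{"name": "send_rows", "arguments": {"increments": [[[0.1,0.1,0,0],[0.2,0.2,0,0],[0.3,0.3,-0.15,0],[0.4,0.3,-0.3,0],[0.5,0.3,-0.5,0],[0.5,0.3,-0.7,0],[0.5,0.3,-0.7,0]]]}}

```text
clock: 18.32
tool_pos: [0.5129, -0.0867, 0.2942]
orientation: [176.4, -31.7, 7.7]
force: [-1.0, -0.4, -1.8]
opening: 0.0194
gripper_force: 29.9
```

```bash
python3 - <<'E'
from h import *
np.set_printoptions(precision=4,suppress=True)
o=ctrl.get_obs();print(o['tool_pos'],o['orientation'],o['joint_pos'],o['opening'])
im=ctrl.snapshot('wrist');c=cal('wrist');cv2.imwrite('pics/w4.png',im[:,:,::-1])
for t in 'rail_mid wedge_point mark light_bar tab'.split():
    print(t,[(np.round(x['pixel'],1).tolist(),round(x['conf'],2)) for x in ctrl.spot_point(t,'wrist')[:3]])
print(proj(c,[.611,.058,.2]),proj(c,[.609,.089,.026]))
E
```

```text
[ 0.5129 -0.0867  0.2942] [176.4493 -31.6987   7.7102] [ 19.4193 -19.0411 -41.5255  15.7335 -38.0347  67.403 ] 0.019420192214507515
rail_mid [([153.5, 123.1], 0.61)]
wedge_point [([221.3, 156.1], 0.95)]
mark [([228.0, 503.2], 0.64)]
light_bar []
tab [([323.2, 317.6], 0.9)]
(np.float64(158.6065381466077), np.float64(134.78957614455933)) (np.float64(226.0080621763427), np.float64(163.34822447712497))
```

View pics/w4.png

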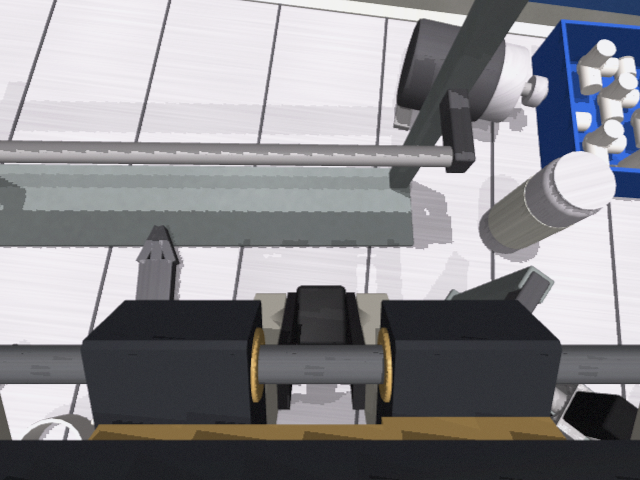

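The wrist view shows the rail running from (151.5, 0) to (156.5, 400), with its end arm at col ~459. The wedge tip is at about (226, 160), and the tab is held between the fingers at (315, 322).

```bash
cat > rail.py <<'E'
from h import *
np.set_printoptions(precision=4,suppress=True)
c=cal('wrist');T=cal('top');S=cal('scene')
a=onz(c,(151.5,2),.2);b=onz(c,(156.5,400),.2);e=onz(c,(157,459),.2)
y=(a-e)[:2];y/=np.linalg.norm(y);print('rail yaw wrist',np.degrees(np.arctan2(-y[0],y[1])),a,b,e)
tl=onz(T,(182.2,207),.2);tr=onz(T,(157.6,402),.2);d=(tl-tr)[:2];print('top yaw',np.degrees(np.arctan2(-d[0],d[1])),tl,tr)
x=np.array([y[1],-y[0]])
for n,p in(('tl',tl),('tr',tr)):print(n,'x off from wrist line',(p-e)[:2]@x)
for n,p in(('wr',onz(c,(226,160),.026)),('wrnet',onz(c,(221.3,156.1),.026)),('topnet',onz(T,(188.8,294.9),.026)),('scn',onz(S,(327.4,285.2),.026)),('tri',tri([ray(c,(225,159)),ray(T,(189.5,294.9)),ray(S,(327.4,285.2))]))):
    print('wedge',n,p,'rail x,y from right end',(p-e)[:2]@x,(p-e)[:2]@y)
E
python3 rail.py
```

```text
rail yaw wrist 6.707553827607459 [0.6081 0.1578 0.2   ] [ 0.6429 -0.139   0.2   ] [ 0.6485 -0.1855  0.2   ]
top yaw 6.39242861391718 [0.5835 0.2931 0.2   ] [ 0.6364 -0.1793  0.2   ]
tl x off from wrist line -0.008662100486913196
tr x off from wrist line -0.011276407455964763
wedge wr [0.6128 0.0956 0.026 ] rail x,y from right end -0.00260294728199581 0.28338033569767396
wedge wrnet [0.6178 0.1011 0.026 ] rail x,y from right end 0.0030114869316503444 0.28824097763261125
wedge topnet [0.6128 0.0889 0.026 ] rail x,y from right end -0.0034695313449263354 0.2767091249782013
wedge scn [0.6076 0.0942 0.026 ] rail x,y from right end -0.007962564824184136 0.282553197745418
wedge tri [0.6106 0.0933 0.0292] rail x,y from right end -0.005093542729439071 0.28136093503733745
```

```bash
python3 - <<'E'
from rail import *
W=cv2.imread('pics/w4.png',0).astype(int);t=cv2.imread('pics/top0.png',0).astype(int);s=cv2.imread('pics/scene0.png',0).astype(int)
for col in(20,200,380):print('w',col,W[132:176:2,col-3:col+4].mean(1).astype(int))
for P in(.9*a+.1*b,.5*a+.5*b,.1*a+.9*b):
    r,k=proj(T,P);r2,k2=proj(S,P);r,k,r2,k2=map(lambda v:int(round(v)),(r,k,r2,k2))
    print('top pred',r,k,'rows',r-12,t[r-12:r+16,k-1:k+2].mean(1).astype(int))
    print('scene pred',r2,k2,'rows',r2-12,s[r2-12:r2+16,k2-1:k2+2].mean(1).astype(int))
E
```

```text
rail yaw wrist 6.707553827607459 [0.6081 0.1578 0.2   ] [ 0.6429 -0.139   0.2   ] [ 0.6485 -0.1855  0.2   ]
top yaw 6.39242861391718 [0.5835 0.2931 0.2   ] [ 0.6364 -0.1793  0.2   ]
tl x off from wrist line -0.008662100486913196
tr x off from wrist line -0.011276407455964763
wedge wr [0.6128 0.0956 0.026 ] rail x,y from right end -0.00260294728199581 0.28338033569767396
wedge wrnet [0.6178 0.1011 0.026 ] rail x,y from right end 0.0030114869316503444 0.28824097763261125
wedge topnet [0.6128 0.0889 0.026 ] rail x,y from right end -0.0034695313449263354 0.2767091249782013
wedge scn [0.6076 0.0942 0.026 ] rail x,y from right end -0.007962564824184136 0.282553197745418
wedge tri [0.6106 0.0933 0.0292] rail x,y from right end -0.005093542729439071 0.28136093503733745
w 20 [234 231 232 234 169 113 126 132 135 185 182 177 164 142 114  78 179 160
 159 161 161 146]
w 200 [221 235 239 236 238 202 112 125 132 137 189 192 178 164 142 111 108 178
 167 166 165 164]
w 380 [170 175 189 194 195 195 200 111 125 132 138 195 189 178 164 140 109 145
 173 163 164 164]
top pred 170 275 rows 158 [130 130 129 131 130 129 131 131 132 124 110  97  85  79  88 102 108 100
  86  90 101 104 104 105 105 104 103 102]
scene pred 284 290 rows 272 [200 201 201 197 198 192 159 120 109 112 108 101 105 154 192 200 197 198
 197 195 194 195 197 193 174 133 142 180]
top pred 163 324 rows 151 [144 143 141 142 145 145 145 144 143 139 128 111  98  85  82  91  99 104
  93  87  98 106 108 106 107 106 107 107]
scene pred 267 253 rows 255 [198 198 199 200 199 197 178 137 112 110 109 103  95 122 183 200 196 197
 196 198 185 145 134 169 195 199 200 199]
top pred 157 373 rows 145 [147 147 147 146 145 147 148 147 146 137 118 101  90  80  85  98 108 100
  88  86 100 102 102 103 102 103 102 103]
scene pred 252 218 rows 240 [118 121 124 122 121 123 125 114 109 108 104  97  90  96 103  99  96  95
  96  95  94  95  92  88  87  87  90  90]
```

```bash
python3 - <<'E' | tail -n +11
from rail import *
x3=np.r_[x,0]
for P,ts,tt in((.9*a+.1*b,281.8,172),(.5*a+.5*b,264.9,165.5)):
    for C,m in((S,ts),(T,tt)):
        f=lambda q:proj(C,q)
        r0,k0=f(P);g=[];
        for v in(x3,np.array([0,0,1.]),np.r_[y,0]):
            r1,k1=f(P+v*.01);g.append([(r1-r0)/10,(k1-k0)/10])
        g=np.array(g) # per mm
        sl=g[2,0]/g[2,1]; e=m-r0+0 # row err at same col (approx int col)
        print('px/mm dx',g[0,0]-sl*g[0,1],'dz',g[1,0]-sl*g[1,1],'err',m-(r0+sl*(round(k0)-k0)))
o=ctrl.get_obs();M=R.from_euler('xyz',o['orientation'],degrees=True).as_matrix()
x_c=np.array([np.cos(np.radians(5.8)),np.sin(np.radians(5.8)),0])
org=o['tool_pos']-.0121*x_c-[0,0,.025];tab=org+[0,0,.033]
print('org',org)
for n in('scene','top'):
    im=ctrl.snapshot(n);cv2.imwrite(f'pics/{n}4.png',im[:,:,::-1]);C=cal(n)
    print(n,'pred org',np.array(proj(C,org)),'tab',np.array(proj(C,tab)))
    for t in('carrier','tab'):print(t,[(np.round(q['pixel'],1).tolist(),round(q['conf'],2)) for q in ctrl.spot_point(t,n)[:3]])
A=cv2.imread('pics/scene4.png');r,k=map(int,proj(S,org))
cv2.imwrite('pics/s4c.png',cv2.resize(A[r-70:r+80,k-80:k+120],(800,600),interpolation=3));print(r-70,k-80)
E
```

```text
px/mm dx -0.39967253067909164 dz -0.13399023463073642 err 2.205777469420184
px/mm dx 0.31962986766204476 dz -0.2885336149150492 err -2.415815007369872
px/mm dx -0.39881149556964507 dz -0.13367542075479819 err 2.1131633859707506
org [ 0.5043 -0.0868  0.2763]
scene pred org [209.094  258.6136] tab [198.802  257.6705]
carrier [([208.8, 257.5], 0.88), ([199.4, 277.8], 0.47)]
tab [([201.3, 260.2], 0.9), ([377.1, 419.2], 0.56), ([202.7, 288.3], 0.5)]
top pred org [203.3539 368.711 ] tab [199.597  370.1031]
carrier [([203.2, 371.0], 0.4)]
tab [([361.3, 463.7], 0.85), ([204.3, 369.6], 0.53)]
139 178
```

View pics/s4c.png

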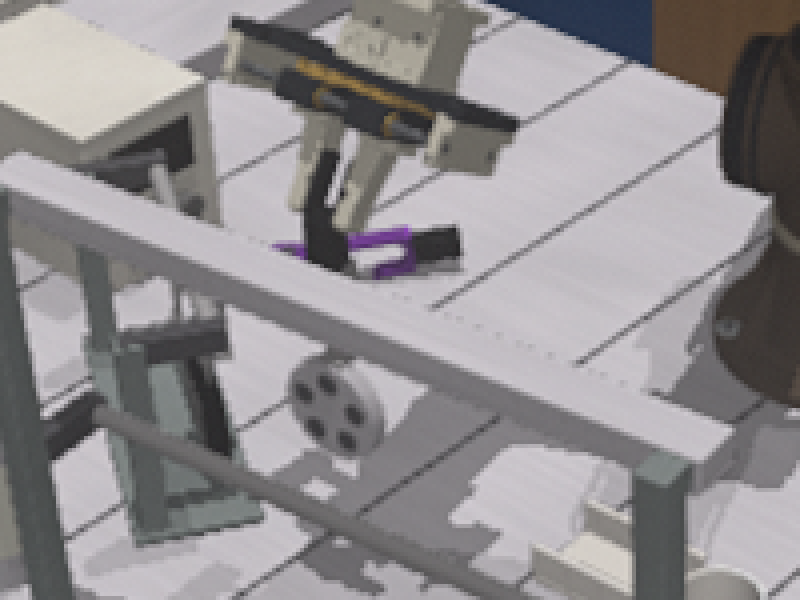

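```bash
python3 - <<'E' | tail -n +11
from rail import *
o=ctrl.get_obs();x3=np.r_[x,0]
org=o['tool_pos']-.0121*x3-[0,0,.025]
print('pulley far face',np.array(proj(S,org+.011*x3-[0,0,.105])),'meas 240.3 262.3')
M=R.from_euler('xyz',o['orientation'],degrees=True).as_matrix();ty=-M[:,1];print('tool yaw',np.degrees(np.arctan2(-ty[0],ty[1])))
rx=e[:2]-.004*x
print('org rail coords: x',(org[:2]-rx)@x,'y from mid',(org[:2]-rx)@y-.25,'z',org[2]-.2,'wedge y from mid',.0315)
print('x',x,'y',y)
E
```

```text
tool yaw 5.950793598597489
org rail coords: x -0.12623585762599035 y from mid -0.1361563405951193 z 0.07435203780927085 wedge y from mid 0.0315
x [0.9931 0.1169] y [-0.1169  0.9931]
```

{"name": "send_rows", "arguments": {"increments": [[[0,0,-0.05,0],[0,0,-0.1,0],[0,0,-0.15,0],[0,0,-0.15,0],[0.1,0.01,-0.15,0],[0.2,0.02,-0.15,0],[0.28,0.03,-0.15,0],[0.28,0.03,-0.15,0]]]}}

```text
clock: 19.92
tool_pos: [0.5725, -0.0798, 0.2688]
orientation: [176.5, -32.1, 7.8]
force: [-1.4, 0.6, -3.0]
opening: 0.0195
gripper_force: 29.9
```

{"name": "send_rows", "arguments": {"increments": [[[0.06,0.01,0,0],[0.12,0.02,0,0],[0.18,0.02,0,0],[0.24,0.03,0,0],[0.3,0.04,0,0],[0.35,0.04,0,0],[0.35,0.04,0,0],[0.35,0.04,0,0]]]}}

```text
clock: 20.92
tool_pos: [0.6413, -0.072, 0.2687]
orientation: [176.5, -32.1, 7.8]
force: [-0.4, 0.2, -2.4]
opening: 0.019
gripper_force: 29.9
```

```bash
cat > st.py <<'E'
from h import *
import sys
np.set_printoptions(precision=4,suppress=True)
x=np.array([.9931,.1169]);y=np.array([-.1169,.9931]);e=np.array([.6485,-.1855])-.004*x
x3=np.r_[x,0];S=cal('scene');T=cal('top')
o=ctrl.get_obs();org=o['tool_pos']-.0121*x3-[0,0,.025]
print(o['clock'],o['tool_pos'],o['orientation'],o['force'],'rail x,y,z',(org[:2]-e)@x,(org[:2]-e)@y-.25,org[2]-.2)
print('pulley far face pred',np.array(proj(S,org+.011*x3-[0,0,.105])),'tab scene',np.array(proj(S,org+[0,0,.033])))
E
python3 - <<'E'
from st import *
A=ctrl.snapshot('scene')[:,:,::-1];W=ctrl.snapshot('wrist')[:,:,::-1]
r,k=map(int,proj(S,org-[0,0,.03]))
out=np.zeros((400,800,3),np.uint8);out[:,:400]=cv2.resize(A[r-40:r+40,k-40:k+40],(400,400),interpolation=3)
out[:300,400:]=cv2.resize(W,(400,300),interpolation=3);cv2.imwrite('pics/v5.png',out);print(r-40,k-40)
E
```

```text
20.925 [ 0.6413 -0.072   0.2687] [176.4978 -32.1427   7.8082] [-0.3502  0.2148 -2.3801] rail x,y,z -0.0020041943297036853 -0.1364569748723809 0.043706831867221546
pulley far face pred [275.3228 229.9885] tab scene [231.7145 227.2424]
211 189
```

View pics/v5.png

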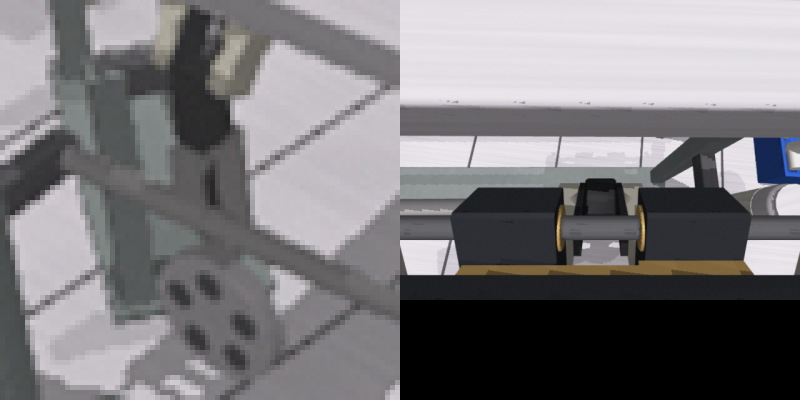

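The scene crop shows the rail passing through the mouth: the far leg is above the rail at crop (210, 170) and the pulley below it at (222, 310). There is no contact force. I'll nudge +2.5 mm in x and lower it.

{"name": "send_rows", "arguments": {"increments": [[[0.012,0,0,0],[0.012,0,-0.04,0],[0.012,0,-0.08,0],[0.012,0,-0.12,0],[0.012,0,-0.16,0],[0.012,0,-0.19,0],[0.012,0,-0.19,0],[0.012,0,-0.19,0]]]}}

```text
clock: 22.02
tool_pos: [0.6442, -0.0718, 0.2313]
orientation: [176.5, -32.2, 7.8]
force: [-0.1, 0.3, -3.8]
opening: 0.0193
gripper_force: 29.9
```

{"name": "send_rows", "arguments": {"increments": [[[0,0,-0.015,0],[0,0,-0.025,0],[0,0,-0.025,0],[0,0,-0.025,0]]]}}

```text
clock: 22.52
tool_pos: [0.6441, -0.0719, 0.2261]
orientation: [176.5, -32.2, 7.8]
force: [-0.3, -0.7, -3.3]
opening: 0.0196
gripper_force: 29.9
```

{"name": "send_rows", "arguments": {"increments": [[[0,0,-0.01,0],[0,0,-0.01,0]]]}}

```text
clock: 22.78
tool_pos: [0.6447, -0.0718, 0.2253]
orientation: [176.5, -32.3, 7.9]
force: [-2.8, -0.6, 3.6]
opening: 0.0193
gripper_force: 30.0
```

{"name": "send_rows", "arguments": {"increments": [[[0,0,-0.01,0],[0,0,-0.01,0]]]}}

```text
clock: 23.02
tool_pos: [0.6459, -0.0716, 0.2252]
orientation: [176.5, -32.5, 7.9]
force: [-2.9, -0.8, 10.7]
opening: 0.0197
gripper_force: 30.1
```

{"name": "send_rows", "arguments": {"increments": [[[0,0,0.006,0],[-0.004,0.03,0.006,0],[-0.01,0.09,0.006,0],[-0.018,0.15,0.006,0],[-0.025,0.21,0.006,0],[-0.032,0.27,0.006,0],[-0.039,0.33,0.006,0],[-0.046,0.39,0.006,0],[-0.053,0.45,0.006,0],[-0.059,0.5,0.006,0],[-0.059,0.5,0.006,0]]]}}

```text
clock: 24.4
tool_pos: [0.6333, 0.0295, 0.2252]
orientation: [176.6, -32.4, 7.9]
force: [-1.9, 0.8, 6.0]
opening: 0.0195
gripper_force: 30.1
```

```bash
python3 - <<'E'
from st import *
W=ctrl.snapshot('wrist');c=cal('wrist');cv2.imwrite('pics/w6.png',W[:,:,::-1])
print('wedge',[(q['pixel'],q['conf']) for q in ctrl.spot_point('wedge_point','wrist')[:2]],proj(c,[.6115,.094,.026]))
for n in('scene','top'):
    cv2.imwrite(f'pics/{n}6.png',ctrl.snapshot(n)[:,:,::-1])
    for t in('carrier','tab','wedge_point'):print(n,t,[(np.round(q['pixel'],1).tolist(),round(q['conf'],2)) for q in ctrl.spot_point(t,n)[:3]])
E
```

```text
24.4 [0.6333 0.0295 0.2252] [176.5542 -32.3787   7.8845] [-1.9001  0.7812  5.9758] rail x,y,z 0.0019817107342156998 -0.03474422209155953 0.00015935303745051588
pulley far face pred [302.407  259.7408] tab scene [259.4068 258.3827]
wedge [] (np.float64(339.815500794689), np.float64(236.50002458950524))
scene carrier [([215.5, 260.9], 0.69), ([269.7, 259.4], 0.55)]
scene tab [([259.9, 263.4], 0.8)]
scene wedge_point [([327.7, 282.3], 0.6)]
top carrier [([348.2, 466.5], 0.66)]
top tab [([359.7, 462.3], 0.85), ([273.9, 231.0], 0.63)]
top wedge_point [([189.2, 297.8], 0.61)]
```

{"name": "send_rows", "arguments": {"increments": [[[-0.006,0.05,0,0],[-0.012,0.1,0,0],[-0.018,0.15,0,0],[-0.024,0.2,0,0],[-0.03,0.25,0,0],[-0.036,0.31,0,0],[-0.036,0.31,0,0]]]}}

```text
clock: 25.78
tool_pos: [0.6261, 0.0918, 0.2251]
orientation: [176.6, -32.4, 7.9]
force: [-1.5, 1.4, 6.5]
opening: 0.0194
gripper_force: 30.1
```

```bash
python3 - <<'E'
from st import *
A=ctrl.snapshot('scene')[:,:,::-1]
for t in('carrier','tab','wedge_point'):print(t,[(np.round(q['pixel'],1).tolist(),round(q['conf'],2)) for q in ctrl.spot_point(t,'scene')[:3]])
cv2.imwrite('pics/s7.png',cv2.resize(A[225:345,210:350],(700,600),interpolation=3))
for d in(-.01,0,.01):
  q=e+y*(.25+.0315+d);print(d,'mark->wedge',np.array(proj(S,np.r_[q,.026])))
print('org',np.array(proj(S,org)))
E
```

```text
25.775 [0.6261 0.0918 0.2251] [176.5849 -32.3668   7.883 ] [-1.5349  1.3725  6.5043] rail x,y,z 0.002052757757148624 0.028011384586536237 0.00010469524436759747
pulley far face pred [311.5125 278.527 ] tab scene [268.1224 278.0642]
carrier [([279.6, 277.4], 0.98), ([202.9, 276.7], 0.65)]
tab [([267.9, 282.1], 0.71), ([202.3, 286.4], 0.54)]
wedge_point [([326.3, 283.6], 0.71)]
-0.01 mark->wedge [326.6404 281.0336]
0 mark->wedge [328.1137 284.0032]
0.01 mark->wedge [329.5954 286.9898]
org [278.3124 278.8196]
```

View pics/s7.png

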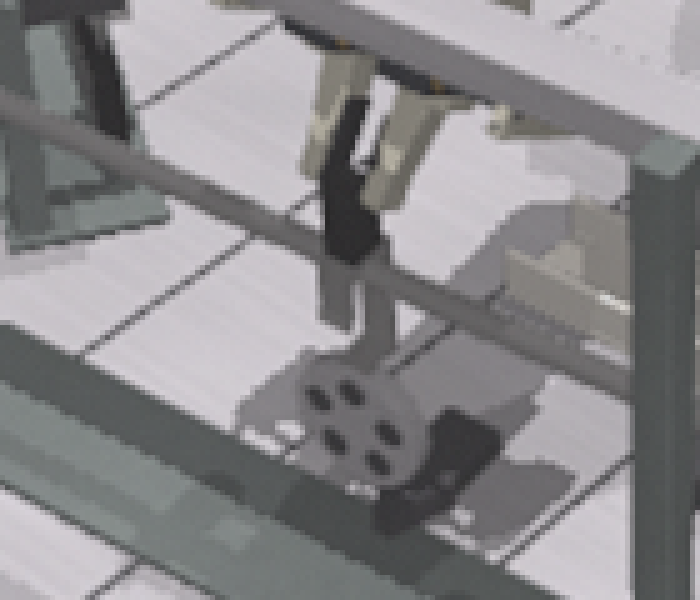

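The carrier is hooked on the rail, with its legs astride it at crop (337/377, 290) and the pulley at (365, 420). The wedge tip is at about (378, 510), almost straight below. I'll release, back off and measure with the wrist camera.

{"name": "send_rows", "arguments": {"increments": [[[0,0,0.004,0],[0,0,0.004,0],[0,0,0.004,0],[0,0,0.004,0],[0,0,0.004,0],[0,0,0.004,0],[0,0,0.004,0]]], "jaw": 1}}

```text
clock: 26.85
tool_pos: [0.625, 0.0901, 0.224]
orientation: [176.5, -32.2, 7.8]
force: [-0.2, 0.4, 0.3]
opening: 0.0837
gripper_force: 0.0
```

{"name": "send_rows", "arguments": {"increments": [[[-0.1,-0.01,0,0],[-0.2,-0.02,0,0],[-0.3,-0.03,0,0],[-0.4,-0.05,0,0],[-0.55,-0.07,0.15,0],[-0.7,-0.08,0.35,0],[-0.7,-0.08,0.45,0],[-0.7,-0.08,0.45,0]]]}}

```text
clock: 27.85
tool_pos: [0.4847, 0.0748, 0.316]
orientation: [176.7, -32.4, 7.8]
force: [0.1, -0.2, -0.3]
opening: 0.0878
gripper_force: 0.0
```

```bash
python3 - <<'E'
from st import *
W=ctrl.snapshot('wrist');c=cal('wrist')
for t in('carrier','tab','wedge_point'):print(t,[(np.round(q['pixel'],1).tolist(),round(q['conf'],2)) for q in ctrl.spot_point(t,'wrist')[:3]])
cv2.imwrite('pics/w8.png',W[:,:,::-1])
for yy in(.028,.0315,.035):
  q=e+y*(.25+yy);print(yy,'tabtop',np.array(proj(c,np.r_[q,.254])),'org',np.array(proj(c,np.r_[q,.2])),'wedge',np.array(proj(c,np.r_[q,.026])))
E
```

```text
27.85 [0.4847 0.0748 0.316 ] [176.7058 -32.3767   7.8049] [ 0.1017 -0.1836 -0.3468] rail x,y,z -0.14034785237572722 0.027694435656277216 0.0909715165048518
pulley far face pred [255.5881 309.1532] tab scene [210.6183 310.1668]
carrier [([157.7, 309.0], 0.58)]
tab [([134.2, 308.6], 0.9)]
wedge_point [([225.4, 303.4], 0.86)]
0.028 tabtop [115.1882 313.7459] org [152.0725 311.4778] wedge [219.9642 307.3031]
0.0315 tabtop [115.1019 308.6256] org [152.0184 307.1296] wedge [219.9516 304.3767]
0.035 tabtop [115.0155 303.4991] org [151.9643 302.7769] wedge [219.9389 301.4482]
```

View pics/w8.png

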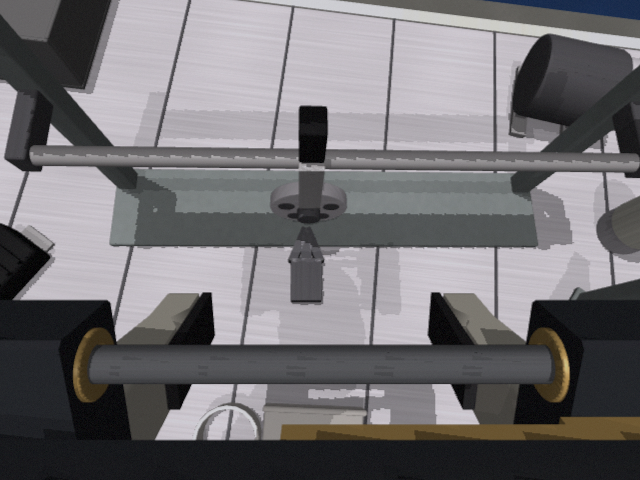

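The wrist view shows the carrier hanging free and upright on the rail, with the tab at col ~312 and the pulley at col ~309. The wedge tip is at col ~305, so the carrier is within about 4 mm of the mark. Nothing touches it, so I'm handing in.

```bash
python3 -c "
from plant import ctrl
print(ctrl.close_job())"
```

```text
the job is handed in; nothing more can be done
None
```

I hooked the pulley carrier on the right part of the rail, slid it to hang about 4 mm or less from the mark above the wedge point, released it and handed the job in; the hand-in returned no verdict.

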